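Set the bench mirror and hold the board over it for a look at its underside

ROBOT

A 7-joint arm with a two-finger parallel gripper is mounted at the origin on the work surface. World frame = base frame: x ahead of the robot, y to its left, z up, the work surface at z = 0. Lengths are in m, angles in degrees, forces in N, time in s.
With the tool pointing down it reaches from about 0.425 to 0.95 m from the base axis. Payload 16.7 kg.
Tool frame: the origin (TCP) lies between the finger pads; the fingertips stand 17 mm ahead of it and the grasp point (between the pads) lies 2 mm behind it (bot.tcp_to_tips is the distance from the TCP to the fingertips, in m); z points along the fingers, y is the line along which they close (so a half turn about z gives the same grasp; the last joint's range is limited). The gripper opens to 94 mm and grips with 3 to 60 N. Pads are 16 mm wide; open, the fingers measure 119 mm over their backs; the gripper's body (75 mm by 177 mm) begins 78 mm behind the grasp point.
Start: joints at [65.059, 24.414, 4.234, 92.017, -1.954, 63.644, -3.845], TCP at [0.19, -0.648, 0.222] pointing down, gripper open.
Joint ranges: [-163.25, 163.25], [-28.42, 122.38], [-70.27, 78.77], [12.13, 141.07], [-58.53, 238.53], [9.26, 117.41], [-156.51, 156.51]. Speed limits (degrees/s): [108.29, 108.29, 136.94, 136.94, 172.46, 172.46, 172.46].

INTERFACE

Orientations are given as a 3x3 rotation matrix whose columns are the frame's x, y, z axes.
In Python, from station import monitor, optics, bot, look_for, place_of gives the robot as it stands.
- The arm moves only by the shell command python3 -m handwheel 'ROWS'. ROWS is JSON, a list of rows, each a list of 3 entries, a list of its own where there are three numbers: the shift along the tool's x, y, z as a fraction of full scale, then the turn about the tool's z as a fraction of full scale, then the opening, from 0 (shut) to 1 (fully open). In form: [[[tx, ty, tz], spin, hand], ...]. A call has 1 to 10 rows; each row is the pose to reach, as a shift and turn from the pose commanded when the call began, along the tool's axes at that moment; what a row does not reach only later rows make up. Full scale, the value 1, is 0.15 m for a shift and pi/2 rad for a turn. A row lasts 1/10 s, in which the tool goes at most 50 mm and 8.59 degrees, less where a joint would pass 70% of its speed; a pose out of reach is approached as far as the arm can. A call with a number of a shift or a turn outside -1 to 1 is refused whole. A call with a gripper value outside its range is refused whole. The fingers move at their own pace and stop on an object; the grip force is fixed at half the most. Time passes only in rows, so rows that repeat a pose let the fingers close. It gives the time, the measured TCP pose, the force, the opening and the grip force at its end, in the units of the state.
- monitor.get_obs(): the state, without advancing time (a new reading comes with each control period).
- optics.read_camera(name): name is "scene" or "top" or "wrist"; returns (picture, depth): 400x640x3 uint8, red, green, blue; 400x640 float32, m along the optical axis (not along the pixel's ray), 0 where there is no reading.
- optics.get_calibration(name): a dict with "K" (3x3 intrinsics, pixels), "rvec" (rotation vector, rad) and "tvec" (3), from world to camera coordinates, as OpenCV has them; the wrist camera has in their place "tool_from_camera" (4x4, takes a point from camera to tool coordinates, whose origin is the TCP and whose axes are the flange's). Camera axes: x right, y down, z forward; pixel columns grow to the right and rows downward; lengths in m; the calibration is good to about 2 mm. A picture is of the moment at which its call begins: read the wrist's pose just before it. get_calibration takes no time and is no camera call.
- bot.finish_job(): hands the job in; it is judged then, once.
Trained networks look in the newest picture that a camera, given by its name, has taken for a name from the list of things; names that differ only in an ending like _2 or _b are one class to them, and where a whole thing is asked for, a point or a joint stands for the part that bears it (a point fixed in the world has none). Each returns a list of dicts, best first, with "conf" (0 to 1); they miss things now and then, are a little off and sometimes report something else, mostly with a low value. They report only what shows in the picture. A call takes as long as a camera call. They do not tell look-alikes from the thing itself.
- look_for(target, camera): "location" ([column, row] as shares, 0 to 1, of the picture: columns of its width, rows of its height, amid what is visible of it).
- place_of(target, camera): "location" ([column, row] as shares, 0 to 1, of the picture: columns of its width, rows of its height: a listed point, or the origin of a listed thing).
The state is a dict: "t": time; "qpos": joint angles; "joint_vel": joint speeds; "joint_torque": joint torques, N m; "tool_pos": TCP position; "ee_rot": TCP orientation; "wrist_force": force on the tool from outside, world axes, zero at the start; "moment": the same for the moment, N m; "opening": finger opening in m; "finger_force": force on a finger pad.
Only numpy, scipy, OpenCV 4.12 (cv2) and the standard library are available. Lean on these libraries where they do the work, as an engineer would, in place of code of your own. Each camera call takes 0.05 s, during which the arm holds its last target. There are 200 camera calls.

TASK

Set the round bench mirror for a look at the underside of a circuit board: turn it on its base until it faces squarely towards the front edge of the bench, where the robot stands, and lean it back to 45 degrees, halfway between upright and lying flat. Then take the board that stands on the aluminium block by the rails along its two long sides, lift it clear and finish while holding it, level and steady in the air, centred about 10 cm above the middle of the mirror and clear of the mirror. The transformer in the middle of the board is only set in place and not yet soldered, so keep the board level all the way and let the transformer stay where it sits; leave the other things on the bench where they are.

Things in the scene. Friction and masses are not known exactly. Their poses are not given: they have to be found in the camera images.
- mirror_swivel (a joint): swivel of the bench mirror's fork about the vertical axis through the middle of its round base, rad. 0: the mirror faces squarely to the front edge of the bench (world -x); positive turns it anticlockwise seen from above, so that it faces towards -x and -y. Stiff friction joint (about 0.06 N m), stays where it is left, range -1.4 to 1.4
- mirror_tilt (a joint): tilt of the mirror about the horizontal axis through its middle, rad. 0: upright; positive leans its top edge back, away from the side it faces; 0.785 is 45 degrees; range -0.3 to 1.35. Balanced, stiff friction joint (about 0.06 N m), stays where it is left
- mirror_mid (a point): middle of the round mirror, 115 mm above the bench, on both the swivel and the tilt axis. The mirror (sizes in mm) is a flat disc in a black frame, 136 in diameter and 12 thick, glass on its front; its x axis is normal to the glass and points out of the back. It hangs between the arms of a fork, 186 wide over the pivot knobs; the fork's cross bar lies 32 to 37 above the bench
- mirror_top (a point): middle of the top edge of the mirror's frame, 68 mm from the mirror's middle; 183 mm above the bench when the mirror is upright. The 12 mm thick edge can be pinched here from above, and the upper part can be pushed back or forward
- board: green circuit board to be lifted, 96 long (its x) and 50 wide (its y), standing on four brass spacers. Sizes in mm. Origin: centre of the plane of the spacers' feet, z up. Laminate 15 to 18 above the origin; aluminium rails along both long edges, 13 to 22 above it (outer faces at y = +-25: grip across them near x = 0, where it balances). Parts reach up to 34. Mass about 0.085 kg
- board_seat (a point): centre of the board's upper face, 18 above the board's origin, where the transformer sits
- transformer: small block-shaped transformer, 26 x 22 x 16 mm, standing loose on the middle of the board. Origin: centre of its underside. About 0.03 kg
- block: loose aluminium block 104 x 44 x 15 mm on which the board stands, lengthwise under it; origin at the centre of its underside on the bench. It is narrower than the board, so the fingers can pass down beside it
- mirror_base: round weighted base of the mirror, 120 mm in diameter, 17 mm high, fixed to the bench; it carries the fork and the mirror; origin at the centre of its underside, on the swivel axis
- weight_large: chromed cylinder weight with a knob, 48 dia x 72 tall (mm); origin at the centre of its underside; leave it where it is
- weight_small: chromed cylinder weight with a knob, 38 dia x 58 tall (mm); origin at the centre of its underside; leave it where it is
- solder_spool: white-flanged solder spool standing on its flange, 52 dia x 42 tall (mm); origin at the centre of its underside; leave it where it is
- tape_roll: roll of cream tape lying flat, 90 dia x 24 tall (mm); origin at the centre of its underside; leave it where it is
- tip_cleaner: black open cup, 64 dia x 36 tall (mm); origin at the centre of its underside; leave it where it is
- screwdriver: screwdriver lying on the bench at the right; origin at the centre of its underside; leave it where it is
- small_board: small green circuit board 60 x 40 (mm), lying flat on the bench at the left; not the one to lift; origin at the centre of its underside; leave it where it is
Things that resemble listed ones, but are neither listed nor needed, are in the scene too. Leave any blue or red look-alike of the board alone.

How it is judged:
By the outcome, as a careful person would: the job done as asked, in the order asked, and still so for the second after the job is handed in, while the arm keeps its last pose, push and grip.
It also fails if it takes over 72 s, if anything falls off the work surface, if the arm or the gripper's body presses on something with over 40 N, if the wrist force passes 120 N, or if a joint passes its speed limit or range.

## Working session

There is one attempt and no reset: what is moved stays moved. The work goes in short steps, Python scripts to look and compute and a shell command to move; the robot and the scene stay as the last step left them, time stands still between calls to the robot, and variables do not carry over. Pictures are saved under pics/ and viewed, at most 10 in all, crops included, and the job is handed in when it is done.

```bash
ls; mkdir -p pics; cat > h.py <<'E'
import numpy as np, cv2
from station import monitor, optics, bot, look_for, place_of
def cam(name):
    c=optics.get_calibration(name); K=np.array(c["K"])
    if name=="wrist":
        o=monitor.get_obs(); T=np.eye(4); T[:3,:3]=o["ee_rot"]; T[:3,3]=o["tool_pos"]
        T=T@np.array(c["tool_from_camera"]); return K,T[:3,:3],T[:3,3]
    R=cv2.Rodrigues(np.array(c["rvec"],float))[0]; t=np.array(c["tvec"]).ravel()
    return K,R.T,-R.T@t
def ray(C,uv):
    K,R,p=C; d=R@np.linalg.solve(K,[uv[0],uv[1],1.]); return p,d
def at_z(C,uv,z):
    p,d=ray(C,uv); return p+d*(z-p[2])/d[2]
def tri(L):
    A=0;b=0
    for p,d in L:
        d=d/np.linalg.norm(d); M=np.eye(3)-np.outer(d,d); A=A+M; b=b+M@p
    return np.linalg.solve(A,b)
def cloud(C,D):
    K,R,p=C; v,u=np.indices(D.shape); P=np.stack([(u-K[0,2])/K[0,0]*D,(v-K[1,2])/K[1,1]*D,D],-1)
    return P@R.T+p
E
python3 - <<'E'
from h import *
o=monitor.get_obs(); print(o["t"],o["tool_pos"],np.round(o["ee_rot"],3).tolist(),o["opening"])
for n in ("scene","top"):
    C=cam(n); im,D=optics.read_camera(n); cv2.imwrite(f"pics/{n}0.png",im[...,::-1]); np.save(f"{n}.npy",D)
    print(n,C[2].round(3))
    for t in ("board","board_seat","transformer","mirror_mid","mirror_top","mirror_base","block"):
        for r in place_of(t,n)[:3]:
            l=np.array(r["location"])*[640,400]; print(t,round(r["conf"],2),l.round(),at_z(C,l,{"board":.015,"board_seat":.033,"transformer":.033,"mirror_mid":.115,"mirror_top":.183}.get(t,0)).round(3))
E
```

```text
pics
0.0 [ 0.19016767 -0.64724017  0.22179328] [[0.959, 0.282, -0.0], [0.282, -0.959, 0.001], [-0.0, -0.001, -1.0]] 0.09445527555851252
scene [1.49  0.493 0.896]
board 0.78 [292. 176.] [ 0.401 -0.215  0.015]
board 0.77 [252. 172.] [ 0.443 -0.343  0.015]
board 0.64 [281. 199.] [ 0.521 -0.179  0.015]
board_seat 0.93 [225. 223.] [ 0.714 -0.243  0.033]
board_seat 0.73 [251. 166.] [ 0.438 -0.35   0.033]
board_seat 0.72 [279. 192.] [ 0.516 -0.19   0.033]
transformer 0.47 [278. 190.] [ 0.508 -0.199  0.033]
mirror_mid 0.77 [401. 218.] [0.552 0.214 0.115]
mirror_top 0.78 [407. 195.] [0.54  0.219 0.183]
mirror_base 0.95 [399. 247.] [0.535 0.216 0.   ]
block 0.67 [278. 201.] [ 0.519 -0.194  0.   ]
block 0.38 [335. 287.] [0.752 0.128 0.   ]
block 0.37 [313. 238.] [ 0.618 -0.014  0.   ]
top [0.48  0.024 1.189]
board 0.94 [386. 225.] [ 0.527 -0.198  0.015]
board 0.72 [436. 260.] [ 0.422 -0.349  0.015]
board 0.71 [402. 171.] [ 0.693 -0.253  0.015]
board_seat 0.97 [440. 260.] [ 0.424 -0.356  0.033]
board_seat 0.82 [392. 277.] [ 0.373 -0.212  0.033]
board_seat 0.77 [407. 166.] [ 0.706 -0.262  0.033]
transformer 0.39 [382. 232.] [ 0.506 -0.183  0.033]
mirror_mid 0.7 [244. 220.] [0.535 0.216 0.115]
mirror_top 0.58 [240. 217.] [0.541 0.213 0.183]
mirror_base 0.63 [254. 222.] [0.535 0.206 0.   ]
block 0.58 [379. 226.] [ 0.526 -0.182  0.   ]
```

View pics/scene0.png

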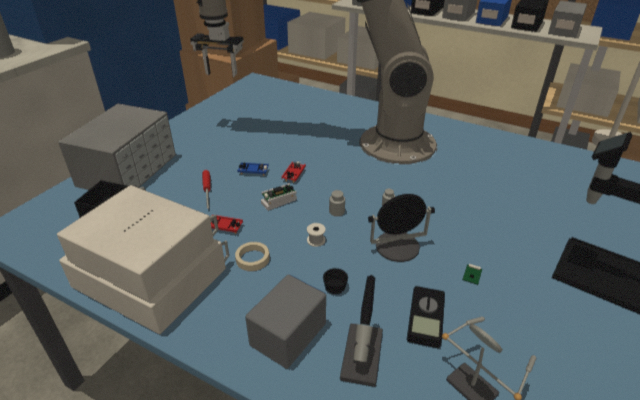

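View pics/top0.png

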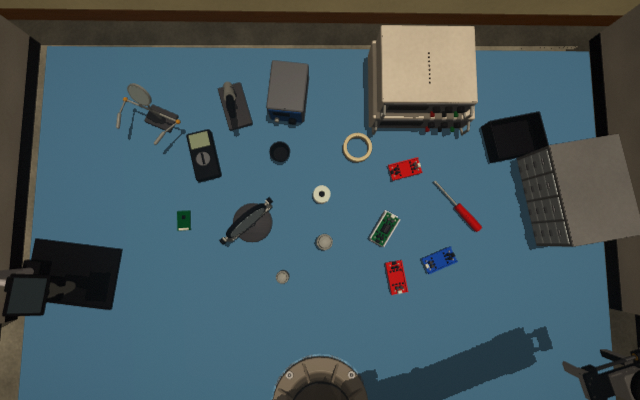

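The board to lift is the green one with rails on the block, at top (384,229) and scene (279,195). Look-alikes in the top view are blue (438,260), red (397,278), red (405,169) and the small green board (184,220). The mirror is at top (250,222), and its fork is turned about +39°. The next step is to measure both from depth and check a close crop.

```bash
python3 - <<'E'
from h import *
C=cam("scene"); D=np.load("scene.npy"); P=cloud(C,D); im=cv2.imread("pics/scene0.png")
c=np.array([.537,.214,.115])
m=(np.linalg.norm(P-c,axis=-1)<.066)&(D>0)
Q=P[m]
best=0;rng=np.random.default_rng(0)
for _ in range(500):
    a=Q[rng.choice(len(Q),3,False)]; n=np.cross(a[1]-a[0],a[2]-a[0]); n/=np.linalg.norm(n)+1e-9
    k=abs((Q-a[0])@n)<.004
    if k.sum()>best: best=k.sum();K=k
q=Q[K];n=np.linalg.svd(q-q.mean(0))[2][2]; n*=np.sign(n[0])
print(len(Q),best,"back normal",n.round(3),q.mean(0).round(3),"swivel",np.degrees(np.arctan2(n[1],n[0])),"tilt",np.degrees(np.arcsin(-n[2])))
C2=cam("top");D2=np.load("top.npy");P2=cloud(C2,D2)
S=[at_z(C2,p,.115) for p in((224,240),(270,203))];print("fork",S)
# mirror region points top
m=(np.linalg.norm(P2[...,:2]-c[:2],axis=-1)<.1)&(P2[...,2]>.1);q=P2[m];print(len(q),q[:,2].max(),q[q[:,2]>q[:,2].max()-.012].mean(0))
i2=cv2.imread("pics/top0.png")
a=cv2.resize(i2[190:270,350:460],None,fx=5,fy=5,interpolation=2)
b=cv2.resize(i2[180:260,205:295],None,fx=2.7,fy=5,interpolation=2)
b=cv2.resize(i2[180:260,215:285],(240,400),interpolation=2)
cv2.imwrite("pics/c1.png",np.hstack([a,b]))
# board top-cloud by height
m=(np.linalg.norm(P2[...,:2]-[.515,-.187],axis=-1)<.075)&(P2[...,2]>.026);q=P2[m]
w=cv2.minAreaRect((q[:,:2]*1000).astype(np.float32));print("board",len(q),w,np.percentile(q[:,2],[5,50,99]))
E
```

```text
1398 1335 back normal [ 0.745  0.666 -0.043] [0.54  0.215 0.117] swivel 41.792103374670724 tilt 2.445856040643847
fork [array([0.48042568, 0.26883978, 0.115     ]), array([0.58351353, 0.14369297, 0.115     ])]
560 0.1855771208820307 [0.53663587 0.2109056  0.17961219]
board 544 ((517.1146240234375, -191.02162170410156), (50.37250900268555, 95.80484008789062), 58.30754089355469) [0.03032277 0.03562063 0.05154027]
```

View pics/c1.png

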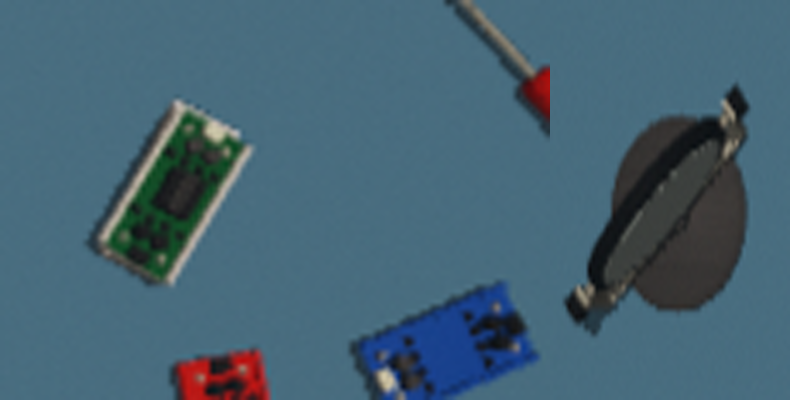

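The crop confirms it: the green board has silver rails, a yaw of about -32° and its centre near (0.517,-0.191). The mirror's swivel is about +41° and its tilt about 2°. I'll move towards the mirror now.

```bash
python3 -m handwheel '[[[1,-1,-0.6],-0.9,1],[[1,-1,-0.6],-0.9,1],[[1,-1,-0.6],-0.9,1],[[1,-1,-0.6],-0.9,1],[[1,-1,-0.6],-0.9,1],[[1,-1,-0.6],-0.9,1],[[1,-1,-0.6],-0.9,1],[[1,-1,-0.6],-0.9,1],[[1,-1,-0.6],-0.9,1],[[1,-1,-0.6],-0.9,1]]'
python3 -m handwheel '[[[1,0.6,0],-0.38,1],[[1,0.6,0],-0.38,1],[[1,0.6,0],-0.38,1],[[1,0.6,0],-0.38,1],[[1,0.6,0],-0.38,1]]'
```

```text
t: 1.8
tool_pos: [0.2918, -0.4614, 0.3126]
ee_rot: [[-0.134, 0.991, 0.0], [0.991, 0.134, -0.0], [-0.0, 0.0, -1.0]]
wrist_force: [0.4, -0.6, 0.4]
opening: 0.0941
finger_force: 0.0
t: 2.3
tool_pos: [0.3635, -0.298, 0.313]
ee_rot: [[-0.671, 0.741, 0.001], [0.741, 0.671, -0.001], [-0.001, 0.0, -1.0]]
wrist_force: [0.2, -0.9, -0.3]
opening: 0.094
finger_force: 0.0
```

```bash

python3 -m handwheel '[[[0.45,0.82,0],0,1],[[0.45,0.82,0],0,1],[[0.45,0.82,0],0,1]]' >/dev/null
python3 -m handwheel '[[[0.45,0.82,0],0,1],[[0.45,0.82,0],0,1],[[0.45,0.82,0],0,1]]' >/dev/null
python3 -m handwheel '[[[0.45,0.82,0],0,1],[[0.45,0.82,0],0,1],[[0.45,0.82,0],0,1],[[0.45,0.82,0],0,1]]'
python3 - <<'E'
from h import *
print(np.round(optics.get_calibration("wrist")["tool_from_camera"],3))
C=cam("wrist"); im,D=optics.read_camera("wrist"); cv2.imwrite("pics/w1.png",im[...,::-1]); np.save("w1.npy",D)
P=cloud(C,D);m=(np.linalg.norm(P[...,:2]-[.537,.212],axis=-1)<.1)&(P[...,2]>.165)&(P[...,2]<.2)&(D>0);q=P[m]
print(m.sum());
if m.sum()>20:
    w=cv2.minAreaRect((q[:,:2]*1000).astype(np.float32));print(w,q[:,2].max(),q.mean(0))
for t in("mirror_top","mirror_mid"):
  for r in place_of(t,"wrist")[:2]: l=np.array(r["location"])*[640,400];print(t,r["conf"],l,at_z(C,l,.183 if 'top' in t else .115))
E
```

```text
t: 3.3
tool_pos: [0.5046, 0.0998, 0.3125]
ee_rot: [[-0.666, 0.746, 0.0], [0.746, 0.666, 0.003], [0.002, 0.002, -1.0]]
wrist_force: [-0.3, -0.1, -0.8]
opening: 0.094
finger_force: 0.0
[[ 0.    -0.963 -0.269  0.078]
 [ 1.    -0.     0.001 -0.001]
 [-0.001 -0.269  0.963 -0.163]
 [ 0.     0.     0.     1.   ]]
1736
((536.0050048828125, 209.497314453125), (14.181640625, 93.81978607177734), 41.67851638793945) 0.1851292187008054 [0.5333793  0.21015264 0.17622645]
mirror_top 0.63 [426.432 127.2  ] [0.536479   0.21160419 0.183     ]
mirror_mid 0.89 [406.72 126.48] [0.53934031 0.21023498 0.115     ]
```

View pics/w1.png

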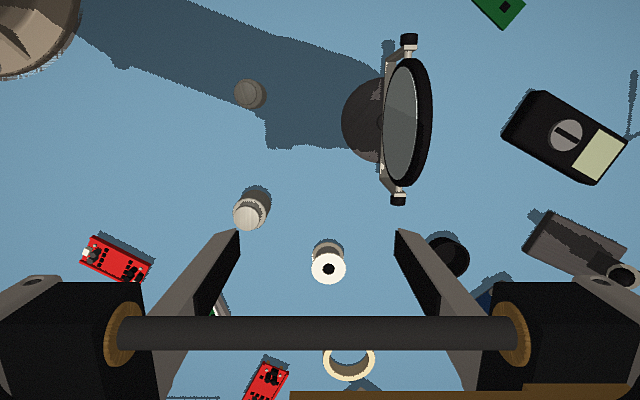

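The wrist view shows the mirror at (408,125) with its top middle at (0.536,0.2105,0.183) and a swivel of 41.7°. I'll move over it, descend and pinch.

```bash

python3 -m handwheel '[[[0.41,0.65,0],0,1],[[0.41,0.65,0],0,1],[[0.41,0.65,0],0,1],[[0.41,0.65,0],0,1],[[0.41,0.65,0.3],0,1],[[0.41,0.65,0.6],0,1],[[0.41,0.65,0.75],0,1],[[0.41,0.65,0.88],0,1],[[0.41,0.65,0.88],0,1],[[0.41,0.65,0.88],0,1]]'
python3 -m handwheel '[[[0,0,0],0,0.5],[[0,0,0],0,0.3],[[0,0,0],0,0.2],[[0,0,0],0,0],[[0,0,0],0,0],[[0,0,0],0,0],[[0,0,0],0,0],[[0,0,0],0,0],[[0,0,0],0,0],[[0,0,0],0,0]]'
```

```text
t: 4.45
tool_pos: [0.5362, 0.2043, 0.1812]
ee_rot: [[-0.662, 0.75, 0.0], [0.75, 0.662, -0.001], [-0.001, -0.0, -1.0]]
wrist_force: [1.4, -0.0, 0.2]
opening: 0.0939
finger_force: 0.0
t: 5.45
tool_pos: [0.5358, 0.206, 0.1805]
ee_rot: [[-0.664, 0.748, 0.0], [0.748, 0.664, 0.0], [0.0, 0.0, -1.0]]
wrist_force: [0.6, 0.6, 1.8]
opening: 0.0173
finger_force: 0.6
```

```bash

python3 -m handwheel '[[[0,0,0],0,0],[[0,0,0],0,0],[[0,0,0],0,0],[[0,0,0],0,0]]'
```

```text
t: 5.85
tool_pos: [0.536, 0.2062, 0.1807]
ee_rot: [[-0.664, 0.748, 0.001], [0.748, 0.664, 0.001], [-0.0, 0.001, -1.0]]
wrist_force: [3.6, 1.7, -0.6]
opening: 0.0117
finger_force: 30.0
```

```bash

python3 -m handwheel '[[[0.003,-0.001,0],0.06,0],[[0.006,-0.002,0],0.12,0],[[0.01,-0.003,0],0.18,0],[[0.013,-0.004,0],0.24,0],[[0.016,-0.005,0],0.3,0],[[0.019,-0.006,0],0.36,0],[[0.022,-0.007,0],0.42,0],[[0.025,-0.008,0],0.462,0],[[0.025,-0.008,0],0.462,0],[[0.025,-0.008,0],0.462,0]]'
python3 -m handwheel '[[[0,0,0],0,0],[[0,0,0],0,0],[[0,0,0],0,0]]'
```

```text
t: 6.85
tool_pos: [0.5335, 0.2062, 0.1807]
ee_rot: [[0.002, 1.0, 0.002], [1.0, -0.002, -0.002], [-0.002, 0.002, -1.0]]
wrist_force: [6.1, -7.5, 1.1]
opening: 0.0118
finger_force: 30.1
t: 7.15
tool_pos: [0.5335, 0.2062, 0.1807]
ee_rot: [[0.002, 1.0, 0.002], [1.0, -0.002, -0.002], [-0.002, 0.002, -1.0]]
wrist_force: [7.8, -5.7, 1.4]
opening: 0.012
finger_force: 30.1
```

```bash

python3 -m handwheel '[[[0,0,0],0,0.5],[[0,0,0],0,1],[[0,0,0],0,1],[[0,0,0],0,1],[[0,0,0],0,1],[[0,0,0],0,1],[[0,0,0],0,1],[[0,0,0],0,1],[[0,0,0],0,1],[[0,0,0],0,1]]'
python3 -m handwheel '[[[0,0,0],0,1],[[0,0,0.05],0,1],[[0,0,0.09],0,1],[[0,0,0.09],0,1],[[0,0.1,0.09],0,1],[[0,0.17,0.09],0,1],[[0,0.23,0.09],0,1],[[0,0.28,0.09],0,1],[[0,0.32,0.09],0,1],[[0,0.36,0.09],0,1]]'
python3 -m handwheel '[[[0,0.04,0],0,1],[[0,0.07,0],0,1],[[0,0.1,0],0,1],[[0,0.12,0],0,1],[[0,0.12,0],0,1],[[0,0.12,0],0,1]]'
python3 - <<'E'
from h import *
C=cam("scene"); im,D=optics.read_camera("scene"); P=cloud(C,D); cv2.imwrite("pics/s2.png",cv2.resize(im[140:280,300:500,::-1],None,fx=3,fy=3))
m=(np.linalg.norm(P-[.537,.212,.115],axis=-1)<.066)&(D>0);Q=P[m]
best=0;rng=np.random.default_rng(0)
for _ in range(800):
    a=Q[rng.choice(len(Q),3,False)]; n=np.cross(a[1]-a[0],a[2]-a[0]); n/=np.linalg.norm(n)+1e-9
    k=abs((Q-a[0])@n)<.004
    if k.sum()>best: best=k.sum();K=k
q=Q[K];n=np.linalg.svd(q-q.mean(0))[2][2]; n*=np.sign(n[0])
print(len(Q),best,n.round(3),q.mean(0).round(3),"swivel",np.degrees(np.arctan2(n[1],n[0])),"tilt",np.degrees(np.arcsin(-n[2])))
E
```

```text
t: 8.15
tool_pos: [0.5323, 0.208, 0.1805]
ee_rot: [[0.0, 1.0, -0.0], [1.0, -0.0, 0.0], [0.0, -0.0, -1.0]]
wrist_force: [-0.0, 0.3, 0.5]
opening: 0.0883
finger_force: 0.0
t: 9.15
tool_pos: [0.5863, 0.208, 0.1669]
ee_rot: [[-0.0, 1.0, -0.001], [1.0, 0.0, -0.0], [-0.0, -0.001, -1.0]]
wrist_force: [-3.5, -0.0, -1.5]
opening: 0.0944
finger_force: 1.4
t: 9.75
tool_pos: [0.6046, 0.208, 0.1672]
ee_rot: [[0.0, 1.0, 0.001], [1.0, -0.0, 0.0], [0.0, 0.001, -1.0]]
wrist_force: [0.4, 0.8, 0.1]
opening: 0.0938
finger_force: 0.0
386 305 [ 0.763  0.01  -0.646] [0.549 0.227 0.121] swivel 0.7621329079082463 tilt 40.239552156396215
```

View pics/s2.png

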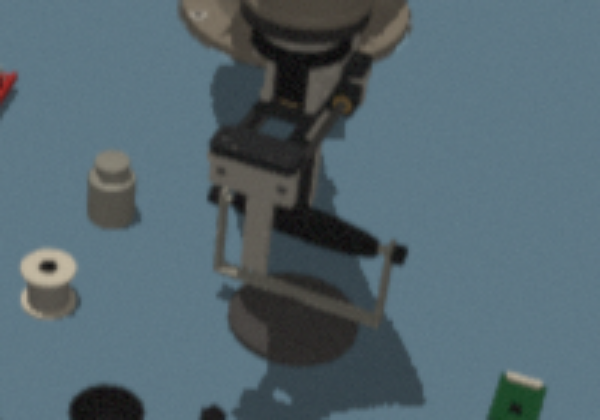

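Tilt is about 40° and swivel about 0.8°. I'll push slightly further, back off and raise, then measure both angles again.

```bash

python3 -m handwheel '[[[0,0.015,0],0,1],[[0,0.031,0],0,1],[[0,0.031,0],0,1],[[0,0.031,0],0,1],[[0,-0.06,0],0,1],[[0,-0.06,0],0,1],[[0,-0.06,-0.3],0,1],[[0,-0.06,-0.6],0,1],[[0,-0.3,-0.9],0,1],[[0,-0.6,-0.9],0,1]]'
python3 -m handwheel '[[[-0.6,-0.6,0],0,1],[[-0.6,-0.6,0],0,1],[[-0.6,-0.6,0],0,1]]'
cat >> h.py <<'E'
def plane(name,c):
    C=cam(name); im,D=optics.read_camera(name); P=cloud(C,D)
    m=(np.linalg.norm(P-c,axis=-1)<.066)&(D>0);Q=P[m]
    best=0;rng=np.random.default_rng(0)
    if len(Q)<50: print(name,"few");return im
    for _ in range(800):
        a=Q[rng.choice(len(Q),3,False)]; n=np.cross(a[1]-a[0],a[2]-a[0]); n/=np.linalg.norm(n)+1e-9
        k=abs((Q-a[0])@n)<.003
        if k.sum()>best: best=k.sum();K=k
    q=Q[K];n=np.linalg.svd(q-q.mean(0))[2][2]; n*=np.sign(n[0])
    print(name,len(Q),best,n.round(3),q.mean(0).round(3),"swivel",np.degrees(np.arctan2(n[1],n[0])).round(2),"tilt",np.degrees(np.arcsin(-n[2])).round(2))
    return im
E
python3 - <<'E'
from h import *
for n in("scene","top","wrist"):
    im=plane(n,[.537,.212,.115])
cv2.imwrite("pics/w3.png",im[...,::-1])
E
```

```text
t: 10.8
tool_pos: [0.5168, 0.209, 0.306]
ee_rot: [[0.002, 1.0, 0.005], [1.0, -0.002, 0.003], [0.003, 0.005, -1.0]]
wrist_force: [-0.6, 0.7, 1.2]
opening: 0.0939
finger_force: 0.0
t: 11.1
tool_pos: [0.4226, 0.1158, 0.3022]
ee_rot: [[0.001, 1.0, 0.001], [1.0, -0.001, -0.001], [-0.001, 0.001, -1.0]]
wrist_force: [0.5, -0.2, -0.2]
opening: 0.0935
finger_force: 0.0
scene 287 207 [ 0.712  0.006 -0.702] [0.552 0.22  0.122] swivel 0.5 tilt 44.58
top 1147 1073 [ 0.694 -0.003 -0.72 ] [0.538 0.216 0.127] swivel -0.28 tilt 46.05
wrist 12982 12864 [ 0.693 -0.007 -0.721] [0.536 0.214 0.126] swivel -0.62 tilt 46.15
```

View pics/w3.png

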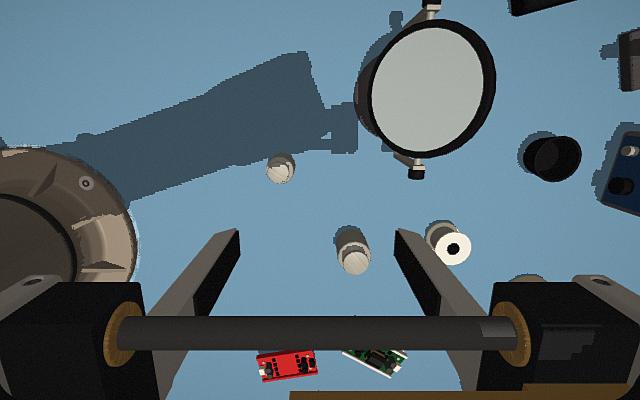

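Mirror is at about 45.5° tilt and 0° swivel, so it is set. Next is the board, with a close wrist look.

```bash

python3 -m handwheel '[[[-1,0.55,0],0,1],[[-1,0.55,0],0,1],[[-1,0.55,0],0,1],[[-1,0.55,0],0,1]]' >/dev/null
python3 -m handwheel '[[[-1,0.54,0.1],-0.648,1],[[-1,0.54,0.1],-0.648,1],[[-1,0.54,0.1],-0.648,1],[[-1,0.54,0.1],-0.648,1],[[-1,0.54,0.1],-0.648,1],[[-1,0.54,0.1],-0.648,1],[[-1,0.54,0.1],-0.648,1],[[-1,0.54,0.1],-0.648,1],[[-1,0.54,0.1],-0.648,1]]'
python3 - <<'E'
from h import *
C=cam("wrist"); im,D=optics.read_camera("wrist"); cv2.imwrite("pics/w4.png",im[...,::-1]); P=cloud(C,D)
m=(np.linalg.norm(P[...,:2]-[.517,-.191],axis=-1)<.075)&(P[...,2]>.026)&(D>0)
m=m.astype(np.uint8);nl,L,st,_=cv2.connectedComponentsWithStats(m);k=1+st[1:,4].argmax();q=P[L==k]
w=cv2.minAreaRect((q[:,:2]*1000).astype(np.float32));print(w,np.percentile(q[:,2],[2,30,50,80,99]))
for t in("board_seat","transformer","board"):
  for r in place_of(t,"wrist")[:2]: l=np.array(r["location"])*[640,400];print(t,r["conf"],l,at_z(C,l,.015 if t=="board" else .033))
E
```

```text
t: 12.55
tool_pos: [0.5887, -0.1818, 0.2866]
ee_rot: [[-0.849, 0.528, -0.0], [0.528, 0.849, 0.001], [0.0, 0.001, -1.0]]
wrist_force: [0.2, -1.2, -0.8]
opening: 0.0939
finger_force: 0.0
((564.3580932617188, -202.24606323242188), (105.3592300415039, 46.6370735168457), 53.872589111328125) [0.29423761 0.38084121 0.38450161 0.39075843 0.39231604]
board_seat 0.95 [279.424 124.6  ] [ 0.51396924 -0.19139728  0.033     ]
board_seat 0.94 [311.104 259.52 ] [ 0.6951354  -0.25757628  0.033     ]
transformer 0.76 [282.304 126.6  ] [ 0.51798407 -0.18965911  0.033     ]
board 0.98 [313.216 256.48 ] [ 0.70008692 -0.25729106  0.015     ]
board 0.86 [282.304 123.8  ] [ 0.5147978  -0.18975142  0.015     ]
```

View pics/w4.png

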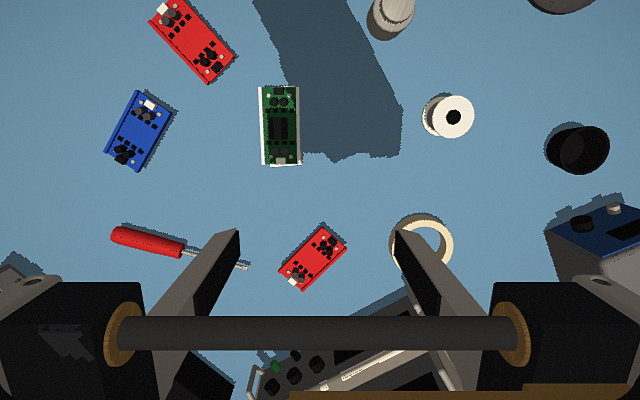

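The green board shows at (280,125), almost aligned with the tool. My depth mask caught the gripper, so I'll centre, get lower and measure again.

```bash

python3 -m handwheel '[[[-0.05,-0.3,0.5],0,1],[[-0.05,-0.3,0.5],0,1],[[-0.05,-0.3,0.5],0,1],[[-0.05,-0.3,0.5],0,1]]'
python3 - <<'E'
from h import *
C=cam("wrist"); im,D=optics.read_camera("wrist"); P=cloud(C,D)
o=monitor.get_obs();R=np.array(o["ee_rot"]);t=np.array(o["tool_pos"])
m=(np.linalg.norm(P[...,:2]-[.516,-.19],axis=-1)<.075)&(P[...,2]>.026)&(P[...,2]<.08)&(D>0)
m=m.astype(np.uint8);nl,L,st,_=cv2.connectedComponentsWithStats(m);k=1+st[1:,4].argmax();q=P[L==k]
w=cv2.minAreaRect((q[:,:2]*1000).astype(np.float32));print(w,np.percentile(q[:,2],[2,30,50,80,99]))
c=np.r_[np.array(w[0])/1000,.033]; print("to go in tool axes",((c-t)@R).round(4),((c-t)@R/.15).round(3))
for n in("board_seat","transformer"):
  for r in place_of(n,"wrist")[:1]: l=np.array(r["location"])*[640,400];p=at_z(C,l,.033);print(n,r["conf"],l,p,((p-t)@R/.15).round(3))
E
```

```text
t: 13.15
tool_pos: [0.5706, -0.2242, 0.2119]
ee_rot: [[-0.85, 0.526, -0.001], [0.526, 0.85, 0.001], [0.001, 0.0, -1.0]]
wrist_force: [-0.5, 0.6, 0.4]
opening: 0.0943
finger_force: 0.0
((516.040283203125, -192.48385620117188), (50.09375762939453, 96.18991088867188), 58.0889892578125) [0.03230485 0.03384515 0.0348602  0.04232749 0.05038265]
to go in tool axes [ 0.0636 -0.0026  0.1798] [ 0.424 -0.017  1.199]
board_seat 0.89 [347.2 283. ] [ 0.69503099 -0.25851258  0.033     ] [-0.822  0.235  1.2  ]
transformer 0.67 [314.688 126.72 ] [ 0.51836585 -0.19477045  0.033     ] [ 0.403 -0.022  1.199]
```

```bash

python3 -m handwheel '[[[0.42,-0.018,0],0,1],[[0.42,-0.018,0],0,1],[[0.42,-0.018,0.3],0,1],[[0.42,-0.018,0.6],0,1],[[0.42,-0.018,0.75],0,1],[[0.42,-0.018,0.75],0,1],[[0.42,-0.018,0.75],0,1]]'
python3 - <<'E'
from h import *
o=monitor.get_obs();R=np.array(o["ee_rot"]);t=np.array(o["tool_pos"]);print(t,((np.array([.516,-.1925,.031])-t)@R/.15).round(3))
E
```

```text
t: 14.0
tool_pos: [0.5166, -0.1931, 0.1008]
ee_rot: [[-0.851, 0.525, 0.001], [0.525, 0.851, -0.0], [-0.001, 0.0, -1.0]]
wrist_force: [-0.4, 0.7, 0.2]
opening: 0.0941
finger_force: 0.0
[ 0.51659868 -0.19311157  0.10077342] [0.006 0.001 0.465]
```

```bash

python3 -m handwheel '[[[0,0,0.15],0,1],[[0,0,0.3],0,0.9],[[0,0,0.4],0,0.8],[[0,0,0.44],0,0.75],[[0,0,0.465],0,0.7],[[0,0,0.465],0,0.65],[[0,0,0.465],0,0.62],[[0,0,0.465],0,0.6],[[0,0,0.465],0,0.58],[[0,0,0.465],0,0.57]]'
python3 -m handwheel '[[[0,0,0],0,0.56],[[0,0,0],0,0.55],[[0,0,0],0,0.54],[[0,0,0],0,0.53],[[0,0,0],0,0.52],[[0,0,0],0,0.5],[[0,0,0],0,0.4],[[0,0,0],0,0],[[0,0,0],0,0],[[0,0,0],0,0]]'
```

```text
t: 15.0
tool_pos: [0.5157, -0.1935, 0.03]
ee_rot: [[-0.851, 0.525, 0.0], [0.525, 0.851, -0.0], [-0.0, 0.0, -1.0]]
wrist_force: [-0.1, 0.6, 0.0]
opening: 0.0539
finger_force: 0.0
t: 16.0
tool_pos: [0.5157, -0.1934, 0.0298]
ee_rot: [[-0.851, 0.525, 0.0], [0.525, 0.851, 0.0], [-0.0, 0.0, -1.0]]
wrist_force: [1.3, 2.5, 2.2]
opening: 0.0496
finger_force: 30.0
```

```bash

python3 -m handwheel '[[[0,0,-0.01],0,0],[[0,0,-0.03],0,0],[[0,0,-0.06],0,0],[[0,0,-0.1],0,0],[[0,0,-0.15],0,0],[[0,0,-0.21],0,0],[[0,0,-0.27],0,0],[[0,0,-0.32],0,0],[[0,0,-0.36],0,0],[[0,0,-0.38],0,0]]'
python3 - <<'E'
from h import *
im,D=optics.read_camera("scene"); C=cam("scene")
im2,_=optics.read_camera("wrist")
cv2.imwrite("pics/s5.png",np.hstack([cv2.resize(im[140:240,220:340,::-1],(480,400),interpolation=2),cv2.resize(im2[150:400,160:480,::-1],(320,400))]))
E
```

```text
t: 17.0
tool_pos: [0.5158, -0.1936, 0.0875]
ee_rot: [[-0.851, 0.525, 0.001], [0.525, 0.851, -0.0], [-0.001, 0.0, -1.0]]
wrist_force: [-0.5, 0.8, -1.2]
opening: 0.05
finger_force: 30.0
```

View pics/s5.png

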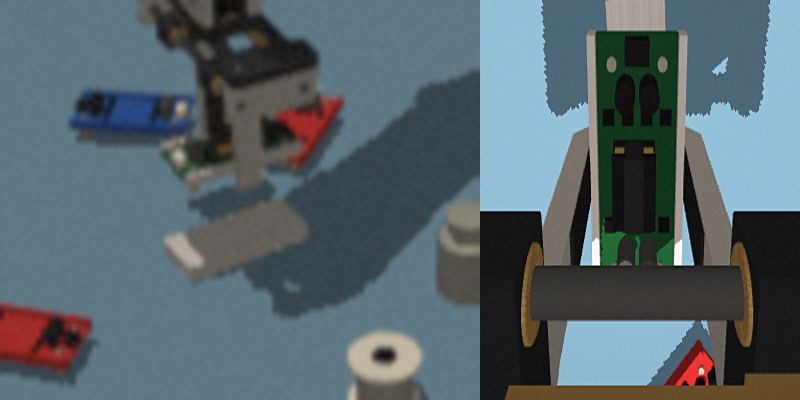

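The board is held level, the block stayed on the bench and the transformer is in place. I'll lift on and carry it slowly.

```bash

python3 -m handwheel '[[[0,0,-0.02],0,0],[[0,0,-0.06],0,0],[[0,0,-0.13],0,0],[[0,0,-0.24],0,0],[[0,0,-0.37],0,0],[[0,0,-0.5],0,0],[[0,0,-0.63],0,0],[[0,0,-0.75],0,0],[[0,0,-0.83],0,0],[[0,0,-0.88],0,0]]' >/dev/null
python3 -m handwheel '[[[0.006,0.012,0],0,0],[[0.019,0.035,0],0,0],[[0.038,0.07,0],0,0],[[0.064,0.117,0],0,0],[[0.096,0.176,0],0,0],[[0.128,0.234,0],0,0],[[0.16,0.293,0],0,0],[[0.192,0.351,0],0,0],[[0.224,0.41,0],0,0],[[0.256,0.468,0],0,0]]'
python3 -m handwheel '[[[0.032,0.0585,0],0,0],[[0.064,0.117,0],0,0],[[0.096,0.176,0],0,0],[[0.128,0.234,0],0,0],[[0.16,0.293,0],0,0],[[0.192,0.351,0],0,0],[[0.224,0.41,0],0,0],[[0.256,0.468,0],0,0],[[0.288,0.527,0],0,0],[[0.32,0.585,0],0,0]]' >/dev/null
python3 -m handwheel '[[[0.032,0.0585,0],0,0],[[0.064,0.117,0],0,0],[[0.096,0.176,0],0,0],[[0.128,0.234,0],0,0],[[0.16,0.293,0],0,0],[[0.192,0.351,0],0,0],[[0.224,0.41,0],0,0],[[0.256,0.468,0],0,0],[[0.288,0.527,0],0,0],[[0.32,0.585,0],0,0]]'
python3 -m handwheel '[[[0.032,0.0585,0],0,0],[[0.064,0.117,0],0,0],[[0.096,0.176,0],0,0],[[0.128,0.234,0],0,0],[[0.16,0.293,0],0,0],[[0.186,0.34,0],0,0],[[0.205,0.375,0],0,0],[[0.218,0.399,0],0,0],[[0.224,0.41,0],0,0],[[0.224,0.41,0],0,0]]'
python3 - <<'E'
from h import *
o=monitor.get_obs();R=np.array(o["ee_rot"]);t=np.array(o["tool_pos"]);print(t,((np.array([.537,.213,.22])-t)@R/.15).round(3))
E
```

```text
t: 19.1
tool_pos: [0.5199, -0.1126, 0.2188]
ee_rot: [[-0.851, 0.525, 0.0], [0.525, 0.851, 0.0], [-0.0, 0.0, -1.0]]
wrist_force: [-0.2, -0.9, -1.4]
opening: 0.0496
finger_force: 30.0
t: 21.1
tool_pos: [0.5304, 0.0871, 0.2187]
ee_rot: [[-0.851, 0.525, 0.0], [0.525, 0.851, 0.0], [0.0, 0.0, -1.0]]
wrist_force: [-0.7, 0.1, -1.3]
opening: 0.0496
finger_force: 30.0
t: 22.1
tool_pos: [0.5341, 0.1562, 0.2187]
ee_rot: [[-0.851, 0.525, -0.0], [0.525, 0.851, 0.0], [0.0, 0.0, -1.0]]
wrist_force: [-0.0, -0.0, -0.4]
opening: 0.0496
finger_force: 30.0
[0.534054   0.15621269 0.2187276 ] [ 0.182  0.332 -0.008]
```

```bash

python3 -m handwheel '[[[0.006,0.012,0],0,0],[[0.019,0.035,0],0,0],[[0.038,0.07,-0.008],0,0],[[0.07,0.128,-0.008],0,0],[[0.102,0.186,-0.008],0,0],[[0.134,0.245,-0.008],0,0],[[0.157,0.287,-0.008],0,0],[[0.173,0.316,-0.008],0,0],[[0.182,0.332,-0.008],0,0],[[0.182,0.332,-0.008],0,0]]'
python3 -m handwheel '[[[0,0,0],0,0],[[0,0,0],0,0],[[0,0,0],0,0],[[0,0,0],0,0],[[0,0,0],0,0]]'
python3 - <<'E'
from h import *
im=plane("scene",[.537,.212,.115]); w,_=optics.read_camera("wrist"); t=plane("top",[.537,.212,.115])
C=cam("wrist"); 
for n in("board_seat","transformer"):
  for r in place_of(n,"wrist")[:1]: l=np.array(r["location"])*[640,400];print(n,r["conf"],at_z(C,l,.223))
cv2.imwrite("pics/s6.png",np.hstack([cv2.resize(im[140:280,330:470,::-1],(400,400),interpolation=2),cv2.resize(w[150:400,160:480,::-1],(400,400))]))
E
```

```text
t: 23.1
tool_pos: [0.5369, 0.2132, 0.2199]
ee_rot: [[-0.851, 0.525, -0.0], [0.525, 0.851, 0.0], [0.0, 0.0, -1.0]]
wrist_force: [-0.4, 0.9, -1.6]
opening: 0.0496
finger_force: 30.0
t: 23.6
tool_pos: [0.537, 0.2128, 0.22]
ee_rot: [[-0.851, 0.525, 0.0], [0.525, 0.851, 0.0], [-0.0, 0.0, -1.0]]
wrist_force: [0.4, -0.6, -1.1]
opening: 0.0498
finger_force: 30.0
scene 293 218 [ 0.712  0.007 -0.703] [0.554 0.22  0.123] swivel 0.58 tilt 44.64
top 117 111 [ 0.69   0.044 -0.723] [0.547 0.165 0.137] swivel 3.63 tilt 46.27
transformer 0.9 [0.53779039 0.20917693 0.223     ]
```

View pics/s6.png

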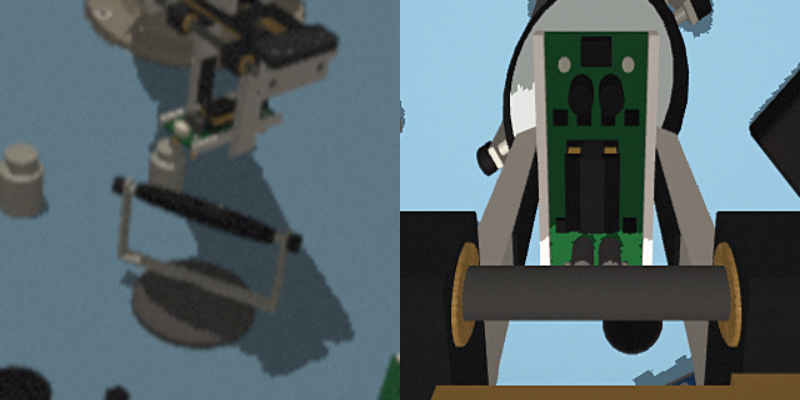

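The picture shows the board level above the mirror and clear of it. The transformer is still seated at (590,185), and the mirror's tilt is unchanged. I'll hand it in.

```bash
python3 -c "
from station import bot
print(bot.finish_job())"
```

```text
the job is handed in; nothing more can be done
None
```

I handed the job in at about 24 s with the mirror facing the front edge (swivel within about 1°) and leaned back about 45°; the board is held level about 10 cm above its middle, clear of it, with the transformer still seated.

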